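# Rock a stuck filter block out of its holder

### The job

The black filter block is stuck in the aluminium holder, caught on both sides by two stiff sliding steel clips. Grip its upright tab lightly and, with the block still down in its bay, rock it, leaning it over to one side and then to the other, so that it pushes first one clip and then the other back off its shoulders, rather than yanking it out. Then lift it straight up and finish holding it still and upright in the gripper, right over its bay, a finger's width or two clear of the holder; leave the bottle, the eyepiece and the tape roll where they are.

Things in the scene. Friction and masses are not known exactly. Their poses are not given: they have to be found in the camera images.
- holder: Aluminium holder fixed to the bench, base 130 (x) x 150 (y) x 12 mm, bay at its centre. Origin: centre of its underside; z up. End walls at x = +-23.5 mm (8 thick, tops 42 mm above the bench) let the block rock only towards +y or -y. On the +y and -y sides a steel clip, 22 mm wide, 7 high, top 51.5 mm above the bench (the holder's highest part), slides along y in a guide at y = 35 to 61 mm.
- bay (a point): Centre of the bay floor, 12 mm above the bench, on the holder's axis; axes as the holder. The block's foot stands here between two 3.5 mm high rails with 1 mm play either side.
- clip_left (a joint): How far the clip on the holder's +y side is pushed outwards, m: 0 to 0.0008 at the start, stop at 0.012. It slides stiffly (9 N) and stays where pushed. At 0 it reaches 2.8 mm over the block's shoulder; free above 0.003, easily above 0.0045. Leaning the block to +y about its foot pushes it, 39 mm above the bay floor (3.9 mm per 0.1 rad, less 1-2 mm slack).
- clip_right (a joint): The same for the clip on the holder's -y side, pushed back by leaning the block to -y.
- block: Black filter block with aluminium tab, 0.13 to 0.25 kg. Origin: centre of its underside; z up, axes as the holder's at the start. From below: foot rib 34 (x) x 6 (y) x 5 mm; lower part 34 x 44 mm, z = 5 to 28, whose top edges are the shoulders under the clips; upper part 34 x 38 mm to z = 43; tab 28 (x) x 14 (y) mm to z = 81. Leans to 0.26 rad at most; the clips stop a straight pull at 4.5 mm.
- block_foot (a point): Centre of the underside of the block's foot; on the bay floor at the start.
- block_tab (a point): Middle of the grip tab, 66 mm above the block's underside and 23 mm above its black top. Grip across the 14 mm (along y); a grip of 20 to 40 N is enough. More than 65 N a finger (130 N in all), or more than 60 N between block and holder in pulling or pushing, counts as rough.
- oil_bottle: Small amber bottle, 32 mm across, 70 mm high, standing on the bench; origin at the centre of its underside. Leave alone.
- eyepiece: Black microscope eyepiece, 36 mm across, 60 mm high, standing; origin at the centre of its underside. Leave alone.
- tape_roll: Roll of tape, 80 mm across, 22 mm high, lying flat; origin at the centre of its underside. Leave alone.
Not all that is in view belongs to the job. Leave any pink or red look-alike of the block alone.

How it is judged:
By the outcome, as a careful person would: the job done as asked, in the order asked, and still so for the second after the job is handed in, while the arm keeps its last pose, push and grip.
It also fails if it takes over 35 s, if anything falls off the work surface, if the arm or the gripper's body presses on something with over 40 N, if the wrist force passes 120 N, or if a joint passes its speed limit or range.

### The arm

A 6-joint arm with a two-finger parallel gripper is mounted at the origin on the work surface. World frame = base frame: x ahead of the robot, y to its left, z up, the work surface at z = 0. Lengths are in mm, angles in rad, forces in N, time in s.
With the tool pointing down it reaches from about 350 to 975 mm from the base axis. Payload 4.9 kg.
Tool frame: the origin (TCP) lies midway between the tips of the shut fingers; the grasp point (between the pads) lies 19 mm behind it; y points along the fingers, z is the direction in which the jaws open and shut, and the axes are right-handed (so a half turn about y gives the same grasp; the last joint's range is limited). The gripper opens to 85 mm and grips with 20 to 120 N. Pads are 22 mm wide; open, the fingers measure 114 mm over their backs; the gripper's body (76 mm by 85 mm) begins 54 mm behind the grasp point. The pads swing forward as they close: fully open they stand 13 mm farther back than shut.
Start: joints at [-1.42, 0.053, 1.613, -0, 1.476, -0.119], TCP at [166.582, -602.372, 231.304] pointing down, gripper open.
Joint ranges: [-3.01, 3.01], [-1.01, 2.22], [0.06, 2.58], [-1.02, 4.17], [0.09, 2.62], [-3.14, 3.14]. Speed limits (rad/s): [2.57, 2.57, 3.14, 3.14, 3.14, 3.14].

### API

Orientations are given as a unit quaternion [w, x, y, z].
In Python, from bench import ctrl, read_camera, camera_info gives the robot as it stands. The module is installed in compiled form; this text tells all that it offers. Calls block until the motion is done:
- ctrl.move_to(position, orientation): joint-space move of the TCP to a pose.
- ctrl.move_linear(position, v=150, orientation=None, contact_N=None): straight line of the TCP; orientation=None keeps the orientation; v is the mean speed in mm/s. With contact_N (N) it stops when the force on the tool has changed by that much, and returns True; else False.
- ctrl.move_joints(angles): joint-space move.
- ctrl.grip(opening, effort=None): finger opening in mm; effort is the grip in N (None keeps the last); returns when the fingers have stopped.
- ctrl.wait(seconds).
- ctrl.ik(position, orientation): joint angles nearest the present ones, or None.
- ctrl.observe(): the state.
- read_camera(name): name is "side" or "top" or "wrist"; returns the picture (480x640x3 uint8, blue, green, red); there is no depth.
- camera_info(name): a dict with "mtx" (3x3 intrinsics, pixels), "rvec" (rotation vector, rad) and "tvec" (3), from world to camera coordinates, as OpenCV has them. Camera axes: x right, y down, z forward; pixel columns grow to the right and rows downward; lengths in mm; the calibration is good to about 2 mm. A picture is of the moment at which its call begins: read the wrist's pose just before it. camera_info takes no time and is no camera call; for the wrist camera it gives the pose at the moment of the call.
A pose or a line that the arm cannot do raises ctrl.IKError and nothing moves.
- ctrl.close_job(): hands the job in, once; it reports no verdict.
The state is a dict: "time": time; "q": joint angles; "joint_velocities": joint speeds; "effort": joint torques, N m; "position": TCP position; "orientation": TCP orientation; "force": force on the tool from outside, world axes, zero at the start; "moment": the same for the moment, N m; "opening": finger opening in mm.
Only numpy, scipy, OpenCV 4.12 (cv2) and the standard library are available. Lean on these libraries where they do the work, as an engineer would, in place of code of your own. Each camera call takes 0.05 s, during which the arm holds its last target. There are 200 camera calls.

## Working session

There is one attempt and no reset: what is moved stays moved. The work goes in short steps, each a Python script; the robot and the scene stay as the last script left them, time stands still between calls to the robot, and variables do not carry over. Pictures are saved under pics/ and viewed, about 8 in all and at most 12, crops included, and the job is handed in when it is done.

```bash
mkdir -p pics; ls
python3 - <<'E'
from bench import ctrl, read_camera, camera_info
import cv2
for n in ("top","side"):
    cv2.imwrite(f"pics/{n}0.png",read_camera(n)); print(n,camera_info(n))
s=ctrl.observe();print(s)
E
```

```text
pics
top {'mtx': array([[544.360282  ,   0.        , 321.46312005],
       [  0.        , 544.360282  , 236.0258677 ],
       [  0.        ,   0.        ,   1.        ]]), 'rvec': array([ 2.09722918, -2.16048954,  0.18071894]), 'tvec': array([ 105.35285839,  586.8337951 , 1012.33218858])}
side {'mtx': array([[481.72340705,   0.        , 320.57325058],
       [  0.        , 481.72340705, 240.8635001 ],
       [  0.        ,   0.        ,   1.        ]]), 'rvec': array([ 2.24497709, -0.10064411,  0.01969431]), 'tvec': array([-551.16620913,  164.92554572,  803.61236222])}
{'time': 0.1, 'q': array([-1.41999395e+00,  5.32800957e-02,  1.61416632e+00,  6.86573817e-06,
        1.47600921e+00, -1.19015787e-01]), 'joint_velocities': array([-0.0003773 , -0.00249532, -0.0051925 , -0.00088358,  0.00069893,
       -0.00124488]), 'effort': array([ 1.02628317e-03, -3.94900775e+01, -3.71364570e+01, -6.89897547e-05,
        3.93555456e-03, -9.54455544e-06]), 'position': array([ 166.50414753, -601.82177447,  230.18687223]), 'orientation': array([ 0.09509769, -0.0951138 ,  0.70134004, -0.70002281]), 'force': array([-0.15790587, -0.50482659, -0.08824337]), 'moment': array([ 0.00418686,  0.01168161, -0.00552638]), 'opening': 85.48831418348223}
```

View pics/top0.png

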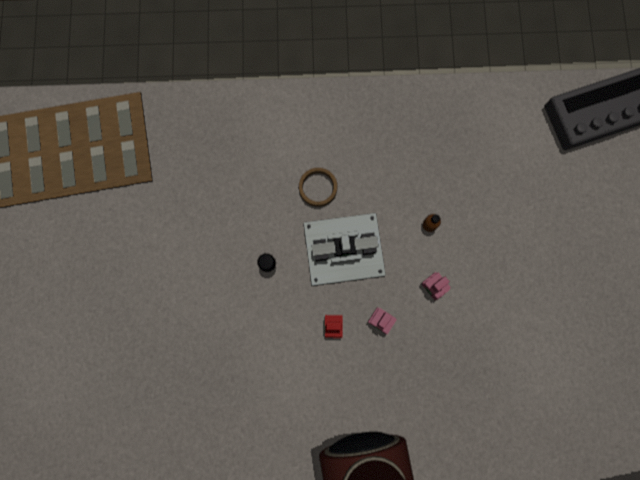

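View pics/side0.png

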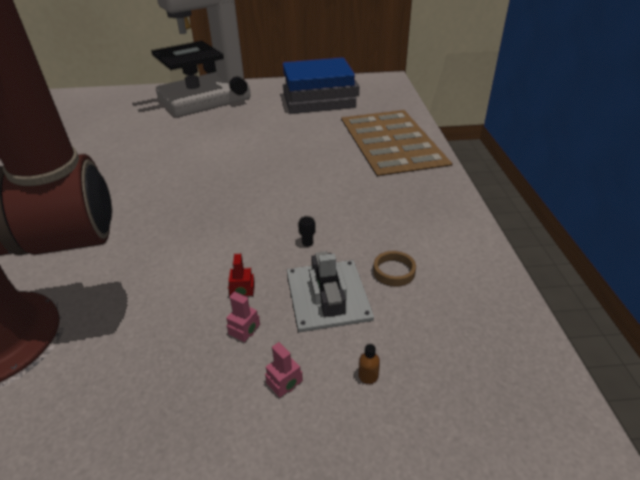

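Top: the plate is at about (344,249), with the black block and aluminium tab at (347,243). The eyepiece is at (267,263), the bottle at (432,222) and the tape at (318,187). The candidates are the red one at (333,326), the pink ones at (381,321) and (436,286), and the black one in the holder. Only the last is black and clipped in the holder, so it fits the description. I'll measure it and confirm in a crop.

```bash
cat > h.py <<'E'
import numpy as np, cv2
from bench import ctrl, read_camera, camera_info
from scipy.spatial.transform import Rotation as R
def ray(ci,uv,z):
    """pixel -> world point on plane z"""
    Rm=cv2.Rodrigues(ci["rvec"])[0]; c=-Rm.T@ci["tvec"].ravel()
    d=Rm.T@np.linalg.inv(ci["mtx"])@np.array([uv[0],uv[1],1.])
    return c+d*(z-c[2])/d[2]
def proj(ci,p):
    return cv2.projectPoints(np.array(p,float).reshape(-1,1,3),ci["rvec"],ci["tvec"],ci["mtx"],None)[0].reshape(-1,2)
def plate(img,ci,z=12,seed=None,t=130):
    hsv=cv2.cvtColor(img,cv2.COLOR_BGR2HSV)
    m=((hsv[...,2]>t)&(hsv[...,1]<40)).astype(np.uint8)
    m=cv2.morphologyEx(m,cv2.MORPH_OPEN,np.ones((3,3)))
    cs=cv2.findContours(m,cv2.RETR_EXTERNAL,cv2.CHAIN_APPROX_NONE)[0]
    c=max(cs,key=cv2.contourArea)
    w=np.array([ray(ci,p,z)[:2] for p in c.reshape(-1,2)],np.float32)
    return c,cv2.minAreaRect(w)
E
python3 - <<'E'
from h import *
im=cv2.imread("pics/top0.png"); ci=camera_info("top")
hsv=cv2.cvtColor(im,cv2.COLOR_BGR2HSV)
print(hsv[222,325],hsv[275,340],hsv[300,340],hsv[200,400])
for t in (135,145,155):
    c,r=plate(im,ci,t=t); print(t,cv2.boundingRect(c),r)
cr=im[205:300,285:400]
cv2.imwrite("pics/crop0.png",cv2.resize(cr,None,fx=6,fy=6,interpolation=cv2.INTER_CUBIC))
E
```

```text
[ 54   9 141] [ 54   9 141] [ 16  30 111] [ 15  32 111]
135 (306, 215, 72, 30) ((611.7776489257812, 48.10227966308594), (44.11882781982422, 145.39898681640625), 7.715132236480713)Traceback (most recent call last):
  File "<stdin>", line 6, in <module>
  File "h.py", line 16, in plate
    c=max(cs,key=cv2.contourArea)
ValueError: max() iterable argument is empty
```

```bash
python3 - <<'E'
s=open('h.py').read()
s=s.replace("t=130","t=118").replace("[...,1]<40","[...,1]<20").replace("m=cv2.morphologyEx(m,cv2.MORPH_OPEN,np.ones((3,3)))","m=cv2.morphologyEx(m,cv2.MORPH_OPEN,np.ones((3,3)))\n    m=cv2.morphologyEx(m,cv2.MORPH_CLOSE,np.ones((15,15)))")
open('h.py','w').write(s)
E
python3 - <<'E'
from h import *
im=cv2.imread("pics/top0.png"); ci=camera_info("top")
c,r=plate(im,ci); print(cv2.boundingRect(c),r)
cr=im[205:300,285:400]
cv2.imwrite("pics/crop0.png",cv2.resize(cr,None,fx=6,fy=6,interpolation=cv2.INTER_CUBIC))
E
```

```text
(305, 213, 80, 71) ((570.8275756835938, 43.57646942138672), (127.82193756103516, 147.771728515625), 6.1009039878845215)
```

View pics/crop0.png

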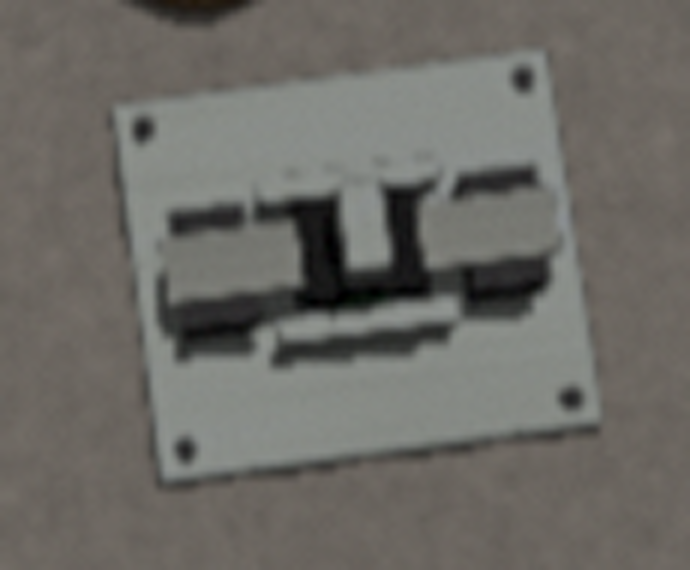

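Confirmed: the black block with its silver tab sits between the two clips in the holder. The holder is at about (571, 44) with yaw +0.106. Next I'll move above it and take a closer look with the wrist camera.

```bash
cat >> h.py <<'E'
def ori(yaw,lean=0.,flip=False):
    """tool down, jaws along holder y; lean>0 tilts towards holder +y"""
    X=np.array([np.cos(yaw),np.sin(yaw),0]);Y=np.array([-np.sin(yaw),np.cos(yaw),0]);Z=np.array([0,0,1.])
    M=np.c_[X,-Z,Y] if not flip else np.c_[-X,-Z,-Y]
    q=(R.from_rotvec(-lean*X)*R.from_matrix(M)).as_quat()
    return np.r_[q[3],q[:3]]
E
python3 - <<'E'
from h import *
yaw=np.radians(6.1); p=[570.8,43.6,210]
best=None
for f in (False,True):
    q=ctrl.ik(p,ori(yaw,0,f)); print(f,q)
    if q is not None and (best is None or abs(q[5])<abs(best[1][5])): best=(f,q)
f=best[0]; ctrl.move_to(p,ori(yaw,0,f)); ctrl.wait(.2)
ci=camera_info("wrist"); im=read_camera("wrist"); s=ctrl.observe()
np.savez("w1.npz",**ci); cv2.imwrite("pics/w1.png",im)
print(f,s["time"],s["position"],s["orientation"],ori(yaw,0,f),s["force"]); print(ci)
E
```

```text
False [-5.37451329e-02 -5.78327421e-02  1.75901871e+00 -4.44089210e-16
  1.44040669e+00 -1.73100654e+00]
True [-5.37451329e-02 -5.78327421e-02  1.75901871e+00 -4.44089210e-16
  1.44040669e+00  1.41058611e+00]
True 3.0417 [570.8667135   43.1775453  209.99411904] [-0.03736829  0.03737855 -0.70610883  0.70612802] [ 0.03762332 -0.03762332  0.70610515 -0.70610515] [-0.68227638  0.56059425  0.03045911]
{'mtx': array([[380.8312488 ,   0.        , 320.49195801],
       [  0.        , 380.8312488 , 235.41049282],
       [  0.        ,   0.        ,   1.        ]]), 'rvec': array([-2.15274712,  1.93513169,  0.3057857 ]), 'tvec': array([-15.91177286, 512.25479143, 535.0824161 ])}
```

View pics/w1.png

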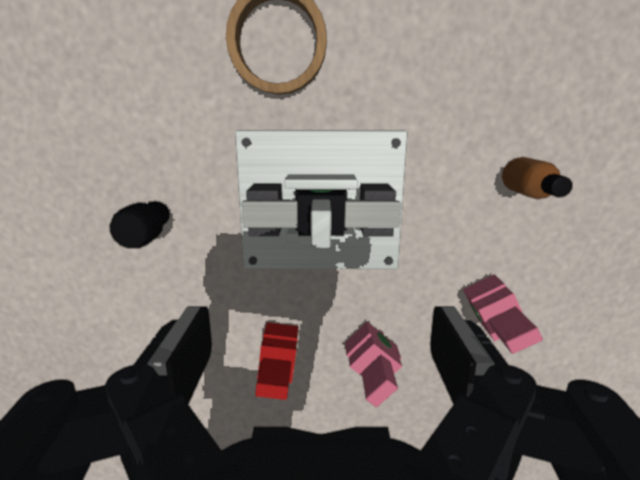

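The wrist view shows the plate at (236..406, 130..268), its corner screws, and the tab at (321, 200–245) between the clips, square to the image axes. I'll refine with the screws and the tab's top face.

Run:
```python
from h import *
im=cv2.imread("pics/w1.png"); ci=dict(np.load("w1.npz"))
Rm=cv2.Rodrigues(ci["rvec"])[0]; print("cam",-Rm.T@ci["tvec"])
g=cv2.cvtColor(im,cv2.COLOR_BGR2GRAY)
P=[]
for u,v in [(246,142),(396,142),(253,261),(389,261)]:
    w=g[v-7:v+8,u-7:u+8]; med=np.median(w); k=np.clip(med-30-w.astype(float),0,None)
    yy,xx=np.mgrid[-7:8,-7:8]; c=(u+(k*xx).sum()/k.sum(),v+(k*yy).sum()/k.sum())
    P.append(ray(ci,c,12)[:2]); print(np.round(c,1),P[-1])
P=np.array(P); print("centre",P.mean(0)); d=P[0]-P[2]+P[1]-P[3]; print("yaw",np.arctan2(d[1],d[0])); d=P[0]-P[1]+P[2]-P[3]; print("yaw",np.arctan2(-d[0],d[1]))
# predicted tab corners
c=P.mean(0); yaw=np.arctan2(d[0]*-1,d[1]); X=np.array([np.cos(yaw),np.sin(yaw)]);Y=np.array([-X[1],X[0]])
print(np.round(proj(ci,[np.r_[c+sx*14*X+sy*7*Y,93] for sx in(1,-1) for sy in(1,-1)]),1))
cv2.imwrite("pics/w1c.png",cv2.resize(im[160:280,230:420],None,fx=4,fy=4,interpolation=cv2.INTER_CUBIC))
for v in (205,212,218,232): print(v,[int(x) for x in g[v,305:340]])
print([int(x) for x in g[190:255,321]])
```

```text
cam [649.86225566  52.82145001 351.93790782]
[245.9 142. ] [618.74083124 115.13867797]
[395.4 142.6] [631.96942999 -14.19987147]
[252.5 260.1] [509.1462308  103.80905831]
[388.1 260.3] [522.78369979 -25.45210961]
centre [570.66004796  44.8239388 ]
yaw 0.10285281408577475
yaw 0.1035191832847326
[[310.4 211. ]
 [330.4 211.1]
 [310.6 248.6]
 [330.  248.7]]
205 [26, 27, 26, 24, 23, 24, 47, 74, 89, 92, 93, 93, 94, 93, 93, 93, 92, 92, 92, 92, 93, 92, 94, 93, 85, 61, 37, 29, 27, 28, 27, 27, 29, 28, 27]
212 [26, 26, 21, 12, 17, 54, 110, 162, 187, 193, 193, 191, 190, 188, 189, 189, 190, 190, 190, 190, 190, 191, 191, 190, 178, 144, 88, 38, 24, 27, 26, 25, 26, 27, 27]
218 [25, 23, 13, 10, 17, 55, 112, 164, 191, 198, 197, 197, 197, 198, 200, 201, 202, 203, 204, 207, 208, 209, 208, 204, 188, 153, 93, 38, 25, 25, 27, 25, 26, 25, 28]
232 [26, 22, 22, 13, 15, 49, 108, 164, 193, 199, 198, 197, 195, 194, 194, 192, 192, 192, 192, 193, 195, 196, 196, 192, 169, 124, 68, 30, 23, 23, 25, 23, 25, 24, 25]
[59, 53, 36, 13, 13, 20, 26, 29, 38, 61, 82, 91, 92, 92, 92, 92, 94, 94, 93, 95, 123, 166, 190, 198, 200, 200, 200, 200, 202, 203, 206, 206, 207, 204, 203, 202, 202, 202, 200, 198, 196, 193, 192, 192, 193, 194, 194, 193, 194, 194, 194, 194, 194, 193, 191, 191, 185, 157, 116, 93, 91, 91, 91, 91, 92]
```

View pics/w1c.png

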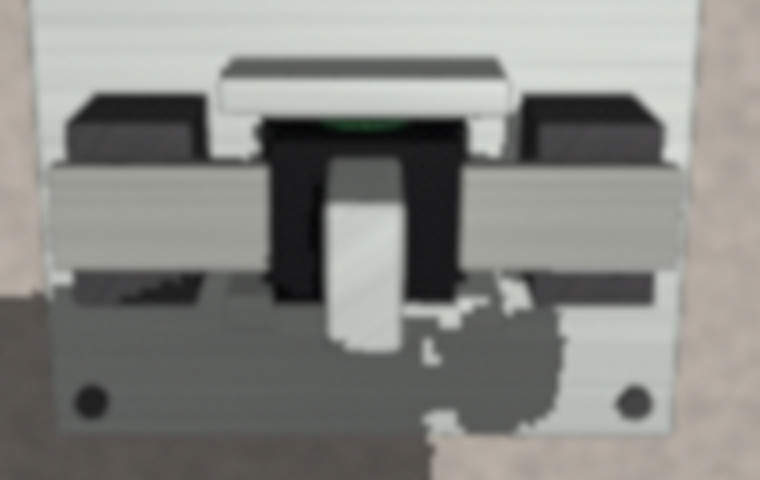

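The tab agrees with the prediction to about 0.5 px. I'll go down, close most of the way, then grip at 30 N and watch the forces.

```bash
cat >> h.py <<'E'
C=np.array([570.75,44.5]); YAW=.103; FL=True
XH=np.array([np.cos(YAW),np.sin(YAW),0]);YH=np.array([-np.sin(YAW),np.cos(YAW),0])
def st(tag=""):
    s=ctrl.observe(); f=s["force"]
    d=s["position"]-np.r_[C,0]
    print(tag,"t%.2f"%s["time"],"xyz_h",np.round([d@XH,d@YH,d[2]],2),"F_h",np.round([f@XH,f@YH,f[2]],1),"M_x %.2f"%(s["moment"]@XH),"open %.2f"%s["opening"]); return s
E
python3 - <<'E'
from h import *
o=ori(YAW,0,FL)
ctrl.move_linear([*C,110],v=120,orientation=o); 
ctrl.move_linear([*C,62],v=80,contact_N=10) ; st("down")
ctrl.grip(22,30); st("near")
ctrl.grip(8,30); ctrl.wait(.2); st("grip")
cv2.imwrite("pics/w2.png",read_camera("wrist"))
E
```

```text
down t4.78 xyz_h [ 1.600e-01 -3.000e-02  6.201e+01] F_h [-0.7  1.1 -0.6] M_x -0.03 open 85.50
near t5.40 xyz_h [-1.000e-02 -1.000e-02  6.202e+01] F_h [ 0.7  0.2 -0.3] M_x 0.01 open 21.60
grip t5.83 xyz_h [ 0.07 -0.56 62.12] F_h [-0.2 -4.5  1. ] M_x -0.80 open 13.52
```

View pics/w2.png

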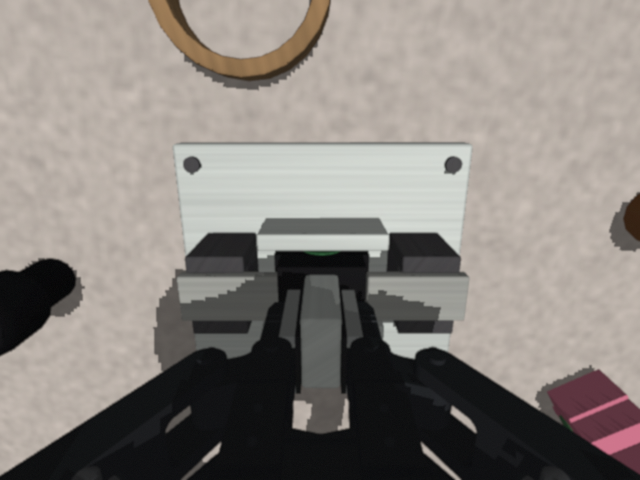

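The pads hold the tab on both sides (321, 280–390), opening 13.5 mm. The small −4.5 N side load means the tab sits about 0.6 mm towards −y, so I'll correct for that. Now I'll rock it in small steps about the foot's edge, watching forces and the actual lean.

```bash
cat >> h.py <<'E'
C=C-0.6*YH[:2]
def lean_now():
    q=ctrl.observe()["orientation"]; d=R.from_quat(np.r_[q[1:],q[0]]).apply([0,-1,0])  # tool back axis
    return np.arctan2(d@YH,d[2])
def pose(a,z0=62.,dz=0.):
    e=3*np.sign(a); r=np.array([-e,z0-12])
    y=e+r[0]*np.cos(a)+r[1]*np.sin(a); z=12-r[0]*np.sin(a)+r[1]*np.cos(a)+dz
    return np.r_[C,0]+y*YH+[0,0,z], ori(YAW,a,FL)
def rock(angles,v=15,lim=45):
    for a in angles:
        p,o=pose(a); ctrl.move_linear(p,v=v,orientation=o)
        s=st("a=%.2f lean=%.3f"%(a,lean_now()))
        if np.linalg.norm(s["force"])>lim: print("STOP"); return False
    return True
E
python3 - <<'E'
from h import *
rock([.001]); rock([.05,.1,.15,.2])
ctrl.wait(.2); st("hold %.3f"%lean_now())
cv2.imwrite("pics/s1.png",read_camera("side"))
E
```

```text
a=0.00 lean=0.001 t6.12 xyz_h [9.000e-02 3.000e-02 6.213e+01] F_h [-0.4 -3.1  1.1] M_x -0.57 open 13.46
a=0.05 lean=0.053 t6.44 xyz_h [ 0.19  1.72 62.53] F_h [-0.8 -6.6  2.2] M_x -1.12 open 13.52
a=0.10 lean=0.103 t6.76 xyz_h [ 0.35  4.22 62.74] F_h [-0.4 -6.4  3.1] M_x -1.15 open 13.45
a=0.15 lean=0.153 t7.08 xyz_h [ 0.47  6.7  62.78] F_h [ 0.2 -6.2  4. ] M_x -1.14 open 13.12
a=0.20 lean=0.203 t7.39 xyz_h [ 0.61  9.14 62.72] F_h [-0.7 -7.3  4. ] M_x -1.12 open 13.63
hold 0.202 t7.59 xyz_h [ 0.57  9.1  62.69] F_h [-1.2 -6.6  3.7] M_x -1.01 open 13.54
```

Run:
```python
from h import *
ok=rock([.235]); ctrl.wait(.15)
cv2.imwrite("pics/s1.png",read_camera("side"))
if ok: rock([.12,.001,-.05,-.1,-.15,-.2,-.235],v=20); ctrl.wait(.15); st("hold %.3f"%lean_now())
cv2.imwrite("pics/s2.png",read_camera("side"))
a,b=[cv2.resize(cv2.imread(f"pics/s{i}.png")[230:340,270:385],None,fx=3.4,fy=3.4,interpolation=cv2.INTER_CUBIC) for i in (1,2)]
cv2.imwrite("pics/s12.png",np.hstack([a,b]))
```

```text
a=0.23 lean=0.238 t7.91 xyz_h [ 0.68 10.85 62.11] F_h [ 1.3 -6.9  2. ] M_x -1.16 open 13.22
a=0.12 lean=0.120 t8.55 xyz_h [-5.000e-02  6.070e+00  6.196e+01] F_h [ 0.5 -0.8  1.9] M_x -0.25 open 13.87
a=0.00 lean=0.002 t9.00 xyz_h [5.000e-02 3.600e-01 6.211e+01] F_h [-0.3 -1.2  1.6] M_x -0.23 open 13.38
a=-0.05 lean=-0.050 t9.28 xyz_h [ 0.08 -1.95 62.12] F_h [-0.  1.  1.] M_x 0.11 open 13.65
a=-0.10 lean=-0.100 t9.55 xyz_h [ 0.1  -4.38 62.12] F_h [0.4 2.3 1.3] M_x 0.29 open 13.56
a=-0.15 lean=-0.150 t9.82 xyz_h [ 6.000e-02 -6.900e+00  6.196e+01] F_h [-0.1  3.4  2.8] M_x 0.59 open 13.51
a=-0.20 lean=-0.200 t10.10 xyz_h [ 0.08 -9.42 61.65] F_h [0.9 3.9 1.6] M_x 0.83 open 13.36
a=-0.23 lean=-0.236 t10.35 xyz_h [  0.09 -11.11  61.6 ] F_h [-1.1  5.5  3.6] M_x 0.96 open 13.96
hold -0.235 t10.50 xyz_h [  0.07 -11.05  61.58] F_h [0.  5.8 3.9] M_x 0.94 open 13.57
```

View pics/s12.png

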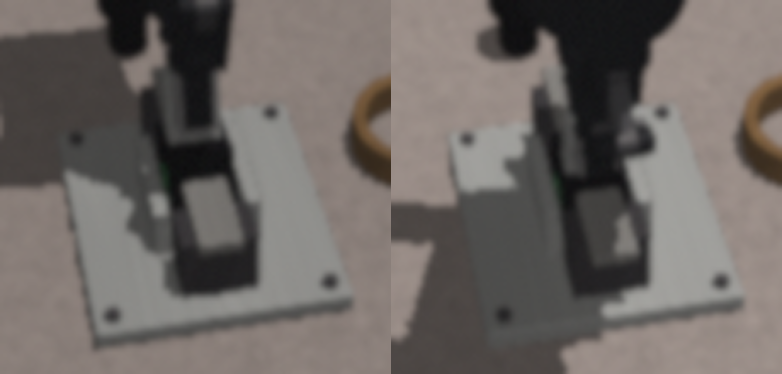

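Side view: left, the block leans away and the near clip stands free; right, it leans toward the near clip. That doesn't show how far the clips slid. I'll bring it upright and compare the clips' outer ends in the wrist view with those before the rock (178 and 468).

Run:
```python
from h import *
rock([-.12,.001],v=20); ctrl.wait(.15); st("up")
cv2.imwrite("pics/w3.png",read_camera("wrist"))
a,b=[cv2.resize(cv2.imread(f"pics/w{i}.png")[215:355,160:490],None,fx=2.1,fy=2.1,interpolation=cv2.INTER_CUBIC) for i in (2,3)]
cv2.imwrite("pics/w23.png",np.vstack([a,b]))
```

```text
a=-0.12 lean=-0.119 t10.99 xyz_h [ 2.00e-02 -6.26e+00  6.20e+01] F_h [-0.1  0.3  2.6] M_x 0.11 open 13.62
a=0.00 lean=0.000 t11.44 xyz_h [ 0.12 -0.41 62.08] F_h [0.1 0.2 2.9] M_x -0.05 open 13.74
up t11.59 xyz_h [ 0.11 -0.44 62.07] F_h [0.2 0.2 3.2] M_x 0.12 open 13.67
```

View pics/w23.png

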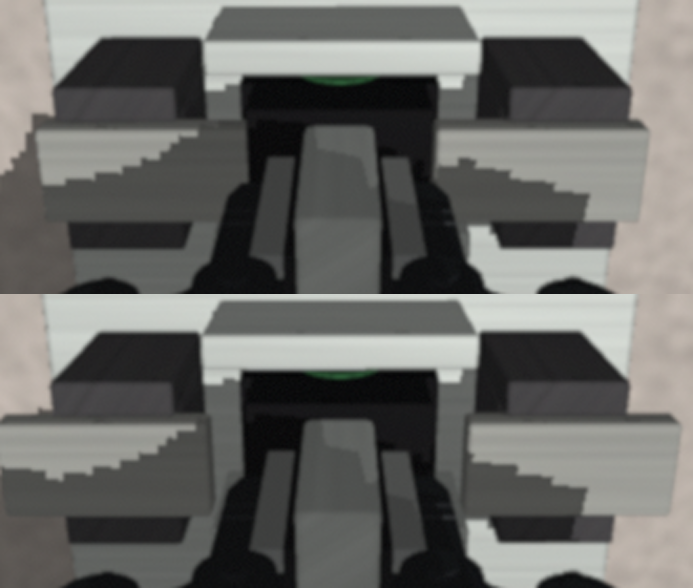

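Both clips have slid clear: the left outer end moved from 37 to 0 px and the right from 648 to 680, about 7 mm each, with open gaps beside the block. Now I'll lift straight up 65 mm, stopping on contact.

Run:
```python
from h import *
p=ctrl.observe()["position"]; o=ori(YAW,0,FL)
hit=ctrl.move_linear(p+[0,0,8],v=20,orientation=o,contact_N=12); s=st("8mm hit=%s"%hit)
if not hit:
    hit=ctrl.move_linear(p+[0,0,40],v=35,contact_N=12); st("40 hit=%s"%hit)
if not hit:
    ctrl.move_linear(np.r_[C,p[2]+66]+.0,v=40); ctrl.wait(.8); s=st("top %.3f"%lean_now()); print(abs(s["joint_velocities"]).max())
a=read_camera("side"); b=read_camera("top"); cv2.imwrite("pics/s3.png",a)
cv2.imwrite("pics/s3c.png",cv2.resize(a[120:400,200:440],None,fx=2.1,fy=2.1,interpolation=cv2.INTER_CUBIC))
```

```text
8mm hit=False t12.20 xyz_h [-1.000e-02 -3.700e-01  6.998e+01] F_h [-0.4 -0.8 -1.4] M_x 0.02 open 13.62
40 hit=False t13.27 xyz_h [ -0.13  -0.39 101.73] F_h [ 0.4  0.1 -1.5] M_x -0.03 open 13.39
top -0.000 t14.87 xyz_h [-0.0000e+00  1.0000e-02  1.2808e+02] F_h [-0.2  0.1 -1.2] M_x -0.01 open 13.32
0.0013107190046597903
```

View pics/s3c.png

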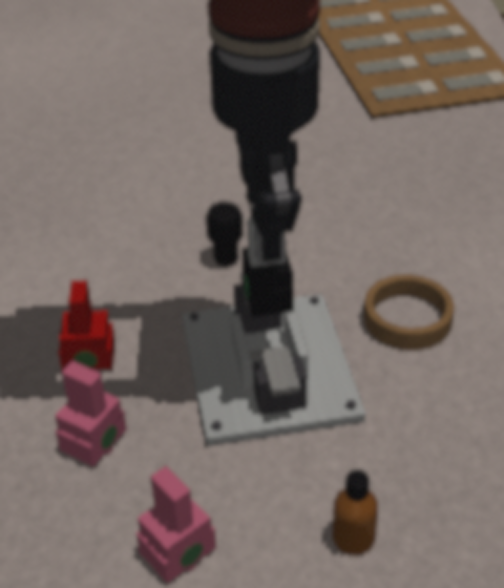

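Run:
```python
from h import *
st("end"); ctrl.close_job()
```

```text
end t14.97 xyz_h [ 0.0000e+00 -1.0000e-02  1.2808e+02] F_h [-0.   0.4 -1.7] M_x 0.01 open 13.57
the job is handed in; nothing more can be done
```

The block is free, and I handed the job in at 15.0 s of the 35 s allowed with it held over its bay. No verdict is reported, so this is what my own checks showed.

- **Grip:** I closed on the tab at 30 N; the fingers stopped at about 13.5 mm, which fits the 14 mm tab.
- **Rock:** With the foot still in the bay, I leaned it 0.24 rad to +y, then 0.24 rad to −y. The force on the tool stayed below about 10 N. A wrist picture before and after showed both clips pushed back about 7 mm.
- **Lift:** I lifted it straight up 66 mm with no contact on the way. Its underside should be about 26 mm above the clip tops.
- **Final state:** The arm was still, with lean 0.000 rad and the gripper on the bay axis to within the roughly 1–2 mm calibration. The last side picture shows the block held upright. The bottle, eyepiece and tape roll appear untouched there; I did not measure their positions again.

**Disagreements:**
- The tab sat about 0.6 mm off my first estimate, so I corrected the centre after gripping.
- The force built up more slowly leaning to −y than to +y, which is why I checked the clips before lifting.
- The final vertical force reads about −1.5 N, slightly low for the block's weight.

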